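Close the balance's draught shield and tare it

ROBOT

A 7-joint arm with a two-finger parallel gripper is mounted at the origin on the work surface. World frame = base frame: x ahead of the robot, y to its left, z up, the work surface at z = 0. Lengths are in m, angles in rad, forces in N, time in s.
With the tool pointing down it reaches from about 0.425 to 0.925 m from the base axis. Payload 6.8 kg.
Tool frame: the origin (TCP) lies on the mounting face of the last link; the fingertips stand 173 mm ahead of it and the grasp point (between the pads) lies 155 mm ahead of it; z points along the fingers, y is the line along which they close (so a half turn about z gives the same grasp; the last joint's range is limited). The gripper opens to 85 mm and grips with 20 to 120 N. Pads are 22 mm wide; open, the fingers measure 114 mm over their backs; the gripper's body (76 mm by 85 mm) begins 54 mm behind the grasp point. The pads swing forward as they close: fully open they stand 13 mm farther back than shut.
Start: joints at [1.086, 0.477, 0.022, 1.555, -0.011, 1.109, -0.083], TCP at [0.248, -0.628, 0.405] pointing down, gripper open.
Joint ranges: [-2.96, 2.96], [-0.34, 2.1], [-1.41, 1.46], [0.24, 2.44], [-1.37, 4.51], [0.17, 1.92], [-2.96, 2.96]. Speed limits (rad/s): [2.39, 2.39, 3.14, 3.14, 3.14, 3.14, 3.14].

INTERFACE

Orientations are given as a unit quaternion [w, x, y, z].
In Python, from station import bot gives the robot as it stands. The module is installed in compiled form; this text tells all that it offers.
- The arm moves only by the shell command python3 -m pendant 'ROWS' [FORCE]. ROWS is JSON, a list of rows, each a list of 5 numbers: the finger opening in m, from 0 to 0.0854, then the shift along the tool's x, y, z in m, then the turn about the tool's z in degrees. In form: [[jaw, x, y, z, yaw], ...]. A call has 1 to 12 rows; each row shifts and turns the commanded pose from where the row before left it, along the tool's axes as they then stand; what a row does not reach is not made up. A row lasts 1/12 s, in which the tool goes at most 41.7 mm and 7.16 degrees, less where a joint would pass 70% of its speed; a pose out of reach is approached as far as the arm can. A call with a gripper value outside its range is refused whole. The fingers move at their own pace and stop on an object; FORCE is the grip in N (left out, the last holds). Time passes only in rows, so rows that do not move let the fingers close. It gives the time, the measured TCP pose, the force, the opening and the grip force at its end, in the units of the state.
- bot.get_obs(): the state, without advancing time (a new reading comes with each control period).
- bot.read_camera(name): name is "scene" or "top" or "wrist"; returns (picture, depth): 400x640x3 uint8, blue, green, red; 400x640 float32, m along the optical axis (not along the pixel's ray), 0 where there is no reading.
- bot.camera_model(name): a dict with "intrinsics" (3x3 intrinsics, pixels), "R" (3x3) and "t" (3): a world point X has camera coordinates R X + t. Camera axes: x right, y down, z forward; pixel columns grow to the right and rows downward; lengths in m; the calibration is good to about 2 mm. A picture is of the moment at which its call begins: read the wrist's pose just before it. camera_model takes no time and is no camera call; for the wrist camera it gives the pose at the moment of the call.
- bot.hand_in(): hands the job in; it is judged then, once.
Trained networks look in the newest picture that a camera, given by its name, has taken for a name from the list of things; names that differ only in an ending like _2 or _b are one class to them, and where a whole thing is asked for, a point or a joint stands for the part that bears it (a point fixed in the world has none). Each returns a list of dicts, best first, with "score" (0 to 1); they miss things now and then, are a little off and sometimes report something else, mostly with a low value. They report only what shows in the picture. A call takes as long as a camera call.
- bot.boxes_of(name, camera): "at" ([column, row] in pixels, amid what is visible of it).
- bot.trace(name, camera): "mask" (400x640 bool, what is visible of it) and "at" ([column, row] in pixels, amid what is visible of it).
- bot.pinpoint(name, camera): "at" ([column, row] in pixels: a listed point, or the origin of a listed thing).
The state is a dict: "t": time; "q": joint angles; "joint_vel": joint speeds; "joint_torque": joint torques, N m; "eef_pos": TCP position; "tool_rot": TCP orientation; "contact_force": force on the tool from outside, world axes, zero at the start; "torque": the same for the moment, N m; "gripper_width": opening from 0.0 (shut) to 1.0 (fully open); "grasp_force": force on a finger pad.
Only numpy, scipy, OpenCV 4.12 (cv2) and the standard library are available. Lean on these libraries where they do the work, as an engineer would, in place of code of your own. Each camera call takes 0.05 s, during which the arm holds its last target. There are 200 camera calls.

TASK

The beaker on the lab balance is to be tared. Push the top panel and the left side door of the balance's glass draught shield (left as seen from the robot) gently towards the front until both are fully shut, and then press the long tare key on the console all the way down and let it go. Leave the beaker standing where it is on the pan, do not press the round keys, and leave the things lying around the balance alone.

Things in the scene. Friction and masses are not known exactly. Their poses are not given: they have to be found in the camera images.
- balance: White lab balance, fixed. Origin on the bench under it; x from its front (console, robot's side) to its rear, y to its left, z up. In its frame, mm: base x -170..155, y -100..100, 50 high; glass draught shield x -65..120, y -100..104, top (with top panel) at z 147; column behind it x 120..155, z to 140; pan, radius 50, top at z 60, centred at x 25, y 0.
- top_panel (a joint): Glass top panel, aluminium frame: how far it is open, m. 0 = shut (end stop), at most 0.1; slides along the balance's x, opening to the rear (+x). Friction 1 to 2 N, damping 6 N per m/s; stays where it is left.
- top_grip (a point): Centre of the black grip bar across the front edge of the top panel, moving with it: 12 mm (balance x) by 70 (y) by 24 high, standing on the panel, whose upper face is 12 mm below this point. Axes as the balance's. Shut, it is at x -52, y 0, z 159 mm in the balance's frame. Push it from behind, towards the balance's -x.
- side_door (a joint): Glass sliding door in the shield's left (+y) side: how far it is open, m. 0 = shut (end stop), at most 0.1; slides along the balance's x, opening to the rear (+x). Friction as the top panel; stays where it is left.
- side_grip (a point): Centre of the black grip jutting to +y from the front end of the left side door, moving with it: 12 mm (balance x) by 32 (y) by 52 high. The door's outer face is 15 mm to the -y side of this point. Axes as the balance's. Shut, it is at x -52, y 119, z 110 mm in the balance's frame. Push it from behind, towards the balance's -x.
- tare_key (a joint): Tare key: how far it is pressed, in m; 0 = up, 0.004 = fully down. A spring key: starts to give at 1.4 N, fully down at 4.2 N, comes up by itself.
- tare_top (a point): Centre of the top face of the tare key: the long grey key, 18 mm (balance x) by 56 mm (y), in the middle of the console at the balance's front; its top is 59 mm above the bench, 9 mm above the console. It is 63 mm in front of the shield.
- key_left (a joint): Small round grey key (18 mm across, same height as the tare key) 70 mm to the left (+y) of the tare key: how far it is pressed, in m, up to 0.004. Not to be pressed.
- key_right (a joint): Small round grey key, as the other, 70 mm to the right (-y) of the tare key. Not to be pressed.
- beaker: Empty glass beaker on the weighing pan, 56 mm across, 55 mm high, open at the top; origin at the centre of its underside. Its rim is about 25 mm below the top panel. Leave it alone.
- jar: Amber sample jar with white cap, 42 mm across, 55 mm high, near the balance; origin under its centre. Leave it alone.
- weigh_boat: White square weighing dish, 55 by 55 by 18 mm high, near the balance; origin under its centre. Leave it alone.
- weight: Steel calibration weight, 34 mm across, 46 mm high, near the balance; origin under its centre. Leave it alone.
- spatula: Slim steel lab spatula, 170 mm long, 6 to 14 mm wide, 4 mm thick, lying on the bench at the front left. Leave it alone.
- wash_bottle: White plastic bottle, 64 mm across, 160 mm high, at the left; origin under its centre. Leave it alone.
- flask: Conical glass flask, 84 mm across, 118 mm high, at the right; origin under its centre. Leave it alone.

How it is judged:
On the way, in this order (a step that is already met when the one before it is completed fails the run):
1. the top panel and the left side door are both fully shut (value of joint each of top_panel, side_door below 0.004 m), for 0.2 s.
2. the tare key is pressed down (all of step 1 and value of joint tare_key above 0.003 m), for 0.05 s.
At the end, for the whole second after the job is handed in: Top panel and left side door both within 4 mm of shut, the tare key up again after it was pressed (3 mm or more of its 4 mm) with both shut, the beaker upright, at rest and within 8 mm of where it stood, the other things within 20 mm of where they lay (all of step 1 and value of joint tare_key below 0.001 m and distance of beaker from where it was at the start of the episode below 0.008 m and angle between beaker's own z axis and vertical below 0.1 rad and linear speed of beaker below 0.02 m/s and distance of each of jar, weigh_boat, weight, spatula, wash_bottle, flask from where it was at the start of the episode below 0.02 m); the robot touches nothing.
It fails at once if the tare key is pressed before the shield is shut (value of joint tare_key above 0.002 m and value of joint any of top_panel, side_door above 0.008 m).
It fails at once if a round key is pressed (value of joint any of key_left, key_right above 0.002 m).
It fails at once if the beaker is shifted by more than 8 mm or tipped, or a thing beside the balance is moved or lifted by more than 20 mm (distance of beaker from where it was at the start of the episode above 0.008 m or angle between beaker's own z axis and vertical above 0.2 rad or distance of any of jar, weigh_boat, weight, spatula, wash_bottle, flask from where it was at the start of the episode above 0.02 m).
It fails at once if a panel or door is slammed or flung (faster than 0.6 m/s) (velocity of joint any of top_panel, side_door below -0.6 m/s).
It fails at once if the balance is struck or forced, or a grip is squeezed hard (more than 60 N) (contact force between any of the fingers, the arm and balance above 60 N).
It also fails if it takes over 48 s, if anything falls off the work surface, if the arm or the gripper's body presses on something with over 40 N, if the wrist force passes 120 N, or if a joint passes its speed limit or range.

## Working session

There is one attempt and no reset: what is moved stays moved. The work goes in short steps, Python scripts to look and compute and a shell command to move; the robot and the scene stay as the last step left them, time stands still between calls to the robot, and variables do not carry over. Pictures are saved under pics/ and viewed, at most 10 in all, crops included, and the job is handed in when it is done.

```bash
mkdir -p pics; cat > h.py <<'E'
import numpy as np, cv2
from station import bot
def world(name,px,depth,cm=None,z=None):
    m=cm or bot.camera_model(name);K=np.array(m["intrinsics"]);R=np.array(m["R"]);t=np.array(m["t"])
    r=np.linalg.inv(K)@[px[0],px[1],1.]
    c=-R.T@t; d=R.T@r
    if z is not None: return c+d*(z-c[2])/d[2]
    return c+d*depth
def dep(D,px,k=3):
    x,y=int(px[0]),int(px[1]);w=D[max(0,y-k):y+k+1,max(0,x-k):x+k+1];w=w[w>0]
    return np.median(w) if w.size else 0
E
python3 - <<'E'
from h import *
o=bot.get_obs();print(o["t"],o["eef_pos"],o["tool_rot"])
for c in("scene","top"):
    p,D=bot.read_camera(c);cv2.imwrite(f"pics/{c}0.png",p)
    for n in("top_grip","side_grip","tare_top","beaker","balance","weight","jar","wash_bottle","flask","spatula","weigh_boat"):
        for r in bot.pinpoint(n,c)[:1]:
            d=dep(D,r["at"]);print(c,n,np.round(r["at"]),round(r["score"],2),np.round(world(c,r["at"],d),3))
E
```

```text
0.0 [ 0.24826733 -0.62737974  0.40370486] [-9.07719745e-04  9.82302847e-01  1.87297193e-01 -2.32741103e-04]
scene top_grip [294. 172.] 0.84 [0.558 0.046 0.164]
scene side_grip [257. 179.] 0.57 [0.596 0.153 0.126]
scene tare_top [302. 224.] 0.39 [0.429 0.078 0.055]
scene beaker [296. 177.] 0.46 [0.548 0.045 0.145]
scene balance [299. 191.] 0.95 [0.531 0.043 0.056]
scene weight [236. 225.] 0.48 [ 0.522  0.269 -0.001]
scene jar [349. 190.] 0.65 [ 0.474 -0.105  0.052]
scene wash_bottle [183. 257.] 0.98 [0.463 0.443 0.095]
scene flask [442. 146.] 0.86 [ 0.496 -0.454  0.038]
scene spatula [252. 298.] 0.41 [ 0.285  0.306 -0.002]
scene weigh_boat [243. 188.] 0.86 [0.633 0.207 0.   ]
top top_grip [300. 173.] 0.9 [0.545 0.04  0.144]
top side_grip [266. 156.] 0.59 [0.608 0.16  0.119]
top tare_top [436. 186.] 0.75 [ 0.515 -0.454  0.068]
top balance [302. 176.] 0.92 [0.548 0.037 0.062]
top weight [246. 189.] 0.38 [0.5   0.243 0.04 ]
top jar [344. 193.] 0.62 [ 0.488 -0.121  0.053]
top wash_bottle [190. 195.] 0.89 [0.475 0.434 0.078]
top flask [437. 186.] 0.79 [ 0.513 -0.456  0.07 ]
top spatula [230. 250.] 0.5 [0.276 0.302 0.   ]
top weigh_boat [256. 154.] 0.65 [0.641 0.215 0.002]
```

```bash
python3 - <<'E'
import cv2
for c,(x,y,w,h) in {"scene":(160,120,240,180),"top":(170,100,240,180)}.items():
    p=cv2.imread(f"pics/{c}0.png")[y:y+h,x:x+w];cv2.imwrite(f"pics/{c}0c.png",cv2.resize(p,(800,600),interpolation=cv2.INTER_CUBIC))
E
```

```text
(no output)
```

View pics/scene0c.png

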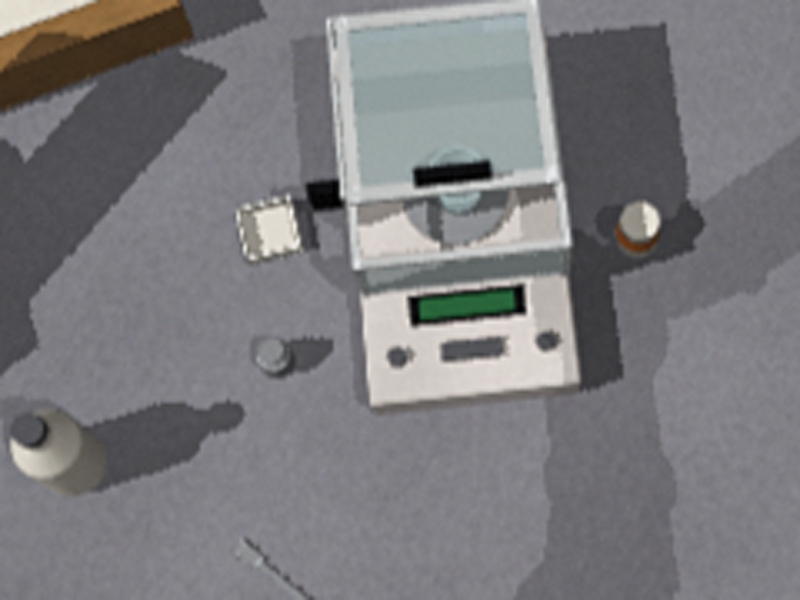

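View pics/top0c.png

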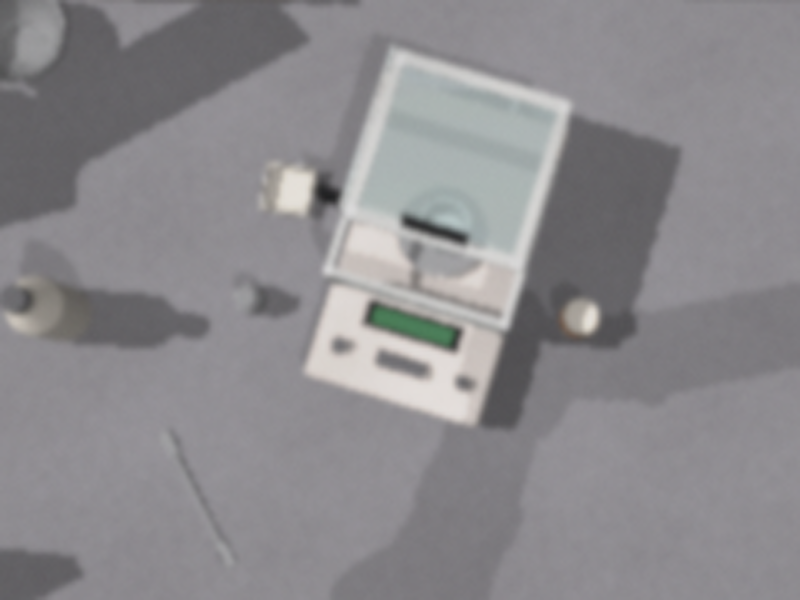

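The scene view shows the top grip at about (296,172), the side grip near (257,178), the tare key at (302,224) and the round keys at (280,227) and (324,222). The weigh boat lies close beside the side grip. In the top view the tare key is at (291,209) and the round keys at (273,203) and (309,215), so the network's top-view "tare" hit is wrong.

```bash
python3 - <<'E'
from h import *
m={c:bot.camera_model(c) for c in("scene","top")}
for c in m: print(c,"cam at",np.round(-np.array(m[c]["R"]).T@m[c]["t"],2))
P={"scene":{"L":(399,356),"T":(473,349),"R":(547,341)},"top":{"L":(342,345),"T":(403,362),"R":(465,383)}}
off={"scene":(160,120),"top":(170,100)}
def w(c,px,z): return world(c,(off[c][0]+px[0]*.3,off[c][1]+px[1]*.3),0,m[c],z)
for c in P:
    q={k:w(c,v,.059) for k,v in P[c].items()}
    d=q["L"]-q["R"];print(c,{k:np.round(v[:2],3) for k,v in q.items()},"len",np.linalg.norm(d),"yaw",np.degrees(np.arctan2(-d[0],d[1])))
# rear/front corners of frame top z=.147, front corners base z=.05
F={"scene":[((355,265),.147),((570,246),.147),((373,407),.05),((579,384),.05),((415,174),.171),((491,170),.171)],
"top":[((327,272),.147),((508,326),.147),((305,375),.05),((476,426),.05),((405,220),.171),((466,240),.171)]}
for c in F:
    q=[w(c,p,z)[:2] for p,z in F[c]]
    for i in(0,2,4):
        d=q[i]-q[i+1];print(c,np.round((q[i]+q[i+1])/2,3),"len",round(np.linalg.norm(d),3),"yaw",round(np.degrees(np.arctan2(-d[0],d[1])),1))
print("sidegrip scene",w("scene",(322,194),.11)[:2],"top",w("top",(329,190),.13)[:2])
E
```

```text
scene cam at [0.04 0.19 1.58]
top cam at [ 0.35 -0.    1.37]
scene {'L': array([0.446, 0.144]), 'T': array([0.425, 0.078]), 'R': array([0.405, 0.012])} len 0.13867518726396622 yaw -17.090798467408284
top {'L': array([0.447, 0.141]), 'T': array([0.429, 0.074]), 'R': array([0.407, 0.007])} len 0.14017255607162232 yaw -16.78850369241061
scene [0.486 0.06 ] len 0.193 yaw -17.7
scene [0.385 0.092] len 0.193 yaw -16.6
scene [0.555 0.04 ] len 0.068 yaw -19.8
top [0.488 0.055] len 0.193 yaw -16.3
top [0.387 0.088] len 0.195 yaw -16.2
top [0.556 0.037] len 0.065 yaw -17.9
sidegrip scene [0.60429045 0.15428824] top [0.60395268 0.14946723]
```

```bash
python3 -m pendant '[[0,0,0,0,6.45],[0,0,0,0,6.45],[0,0,0,0,6.45],[0,0,0,0,6.45],[0,0,0,0,6.45],[0,0,0,0,6.45],[0,0.0065,-0.036,0,0],[0,0.0065,-0.036,0,0],[0,0.0065,-0.036,0,0],[0,0.0065,-0.036,0,0],[0,0.0065,-0.036,0,0],[0,0.0065,-0.036,0,0]]' 20
python3 -m pendant '[[0,0.0065,-0.036,0,0],[0,0.0065,-0.036,0,0],[0,0.0065,-0.036,0,0],[0,0.0065,-0.036,0,0],[0,0.0065,-0.036,0,0],[0,0.0065,-0.036,0,0],[0,0.0065,-0.036,0,0],[0,0.0065,-0.036,0,0],[0,0.0065,-0.036,0,0],[0,0.0065,-0.036,0,0],[0,0.0065,-0.036,0,0],[0,0,0,0,0]]'
```

```text
t: 2.2
eef_pos: [0.3497, -0.4311, 0.4049]
tool_rot: [0.0, 0.989, -0.149, 0.0]
contact_force: [0.7, 0.1, -0.3]
gripper_width: 0.001
grasp_force: 0.0
t: 3.2
eef_pos: [0.5367, -0.0673, 0.4052]
tool_rot: [-0.002, 0.99, -0.144, 0.001]
contact_force: [0.6, 0.3, 1.0]
gripper_width: 0.001
grasp_force: 0.0
```

```bash
python3 -m pendant '[[0,0.006,-0.035,0,0],[0,0.006,-0.035,0,0],[0,0.006,-0.035,0,0],[0,0,0,0,0],[0,0,0,0,0]]'
python3 - <<'E'
from h import *
m=bot.camera_model("wrist");p,D=bot.read_camera("wrist");cv2.imwrite("pics/w1.png",p)
o=bot.get_obs();print(o["eef_pos"])
for n in("top_grip","side_grip","tare_top","weigh_boat"):
    for r in bot.pinpoint(n,"wrist")[:1]:
        d=dep(D,r["at"]);print(n,np.round(r["at"]),round(r["score"],2),np.round(world("wrist",r["at"],d,m),3))
E
```

```text
t: 3.62
eef_pos: [0.5826, 0.0222, 0.4046]
tool_rot: [-0.0, 0.989, -0.146, -0.0]
contact_force: [0.4, -0.4, 0.2]
gripper_width: -0.001
grasp_force: 0.0
[0.58218686 0.02010185 0.40451271]
top_grip [302. 243.] 0.69 [0.567 0.04  0.169]
side_grip [178. 213.] 0.8 [0.607 0.138 0.132]
weigh_boat [160. 175.] 0.92 [0.634 0.213 0.002]
```

View pics/w1.png

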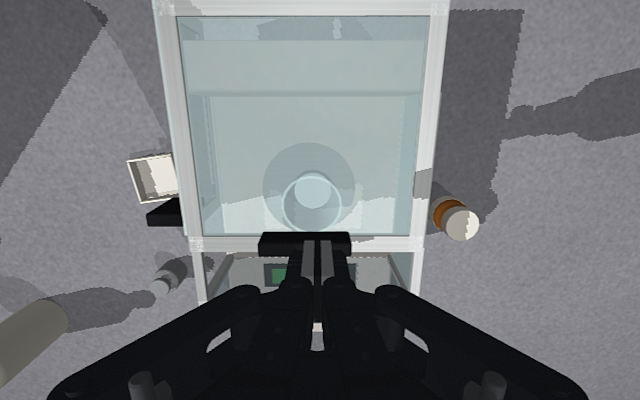

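The wrist view shows the top grip from (258,233) to (350,233) along its rear edge, with the shut fingertips at about (317,245). The side grip is at (165,212), with the weigh boat just behind it and outward at (152,178).

```bash
python3 - <<'E'
from h import *
m=bot.camera_model("wrist");p,D=bot.read_camera("wrist");o=bot.get_obs();print(o["eef_pos"])
a,b=[world("wrist",q,0,m,.171) for q in((258,233),(350,233))]
print("grip rear L,R",a[:2],b[:2],"len",np.linalg.norm(a-b),"yaw",np.degrees(np.arctan2(-(a-b)[0],(a-b)[1])))
for q in((308,243),(326,243),(317,243),(308,250),(270,238)): print(q,np.round(world("wrist",q,dep(D,q,1),m),3))
for q,z in(((150,205),.136),((180,203),.136),((150,224),.136),((147,222),.136)): print("side",q,np.round(world("wrist",q,0,m,z),3),np.round(world("wrist",q,dep(D,q,1),m),3))
for q in((127,160),(168,153),(140,203),(178,196)): print("boat",q,np.round(world("wrist",q,0,m,.018),3))
ex=np.array([np.cos(np.radians(-17)),np.sin(np.radians(-17))]);ey=np.array([-ex[1],ex[0]])
O=np.array([.549,.0386])
def B(x,y): return O+x*ex+y*ey
for q,z in(((127,160),.018),((168,153),.018),((140,203),.018),((150,203),.136),((147,224),.136),((258,233),.171),((350,233),.171)):
    w=world("wrist",q,0,m,z)[:2]-O; print("bal",q,np.round([w@ex,w@ey],3))
w=np.array(o["eef_pos"][:2])-O;print("tcp bal",w@ex,w@ey)
E
```

```text
[0.58185927 0.01836571 0.40481647]
grip rear L,R [0.58365155 0.06293208] [ 5.63964740e-01 -4.73236377e-04] len 0.06639129884479608 yaw -17.249125277875592
(308, 243) [0.595 0.02  0.237]
(326, 243) [0.592 0.011 0.237]
(317, 243) [0.593 0.015 0.238]
(308, 250) [0.595 0.019 0.245]
(270, 238) [0.573 0.059 0.159]
side (150, 205) [0.621 0.151 0.136] [ 0.602  0.24  -0.001]
side (180, 203) [0.615 0.126 0.136] [0.617 0.121 0.146]
side (150, 224) [0.606 0.158 0.136] [0.606 0.159 0.135]
side (147, 222) [0.608 0.16  0.136] [0.608 0.16  0.136]
boat (127, 160) [0.663 0.228 0.018]
boat (168, 153) [0.656 0.178 0.018]
boat (140, 203) [0.611 0.238 0.018]
boat (178, 196) [0.605 0.189 0.018]
bal (127, 160) [0.054 0.215]
bal (168, 153) [0.062 0.165]
bal (140, 203) [0.001 0.209]
bal (150, 203) [0.038 0.128]
bal (147, 224) [0.019 0.133]
bal (258, 233) [0.026 0.033]
bal (350, 233) [ 0.026 -0.033]
tcp bal 0.03733940429875441 -0.009743024087502524
```

```bash
python3 -m pendant '[[0,0.018,-0.009,0,0],[0,0,0,0.024,0],[0,0,0,0.024,0],[0,0,0,0.016,0],[0,0,0,0.004,0],[0,0,0,0.004,0],[0,0,0,0,0],[0,0,0,0,0]]'
python3 - <<'E'
from h import *
m=bot.camera_model("wrist");p,D=bot.read_camera("wrist");o=bot.get_obs();print(o["eef_pos"],o["contact_force"]);cv2.imwrite("pics/w2.png",p)
ex=np.array([np.cos(np.radians(-17)),np.sin(np.radians(-17))]);ey=np.array([-ex[1],ex[0]]);O=np.array([.549,.0386])
w=np.array(o["eef_pos"][:2])-O;print("tcp bal",w@ex,w@ey)
K=np.array(m["intrinsics"]);R=np.array(m["R"]);v,u=np.nonzero((D>0)&(p.max(2)<60))
X=(np.linalg.inv(K)@np.vstack([u*D[v,u],v*D[v,u],D[v,u]])).T;X=(X-np.array(m["t"]))@R
b=np.c_[(X[:,:2]-O)@ex,(X[:,:2]-O)@ey,X[:,2]]
for nm,lo,hi in(("top",(-.08,-.05,.166),(.045,.05,.175)),("side",(-.06,.105,.125),(.1,.15,.14))):
    s=b[((b>lo)&(b<hi)).all(1)];print(nm,len(s),np.round(np.percentile(s,[2,50,98],axis=0),3) if len(s) else "")
E
```

```text
t: 4.58
eef_pos: [0.6024, 0.0229, 0.3338]
tool_rot: [-0.0, 0.989, -0.149, 0.001]
contact_force: [0.4, 0.9, 0.0]
gripper_width: 0.001
grasp_force: 0.0
[0.60244097 0.02295247 0.3339758 ] [-0.8620119   0.6734105  -0.23564246]
tcp bal 0.05568075205503347 0.0006608234854274882
top 239 [[ 0.006 -0.002  0.166]
 [ 0.013  0.001  0.17 ]
 [ 0.018  0.004  0.171]]
side 1035 [[0.016 0.11  0.126]
 [0.024 0.124 0.135]
 [0.027 0.138 0.136]]
```

View pics/w2.png

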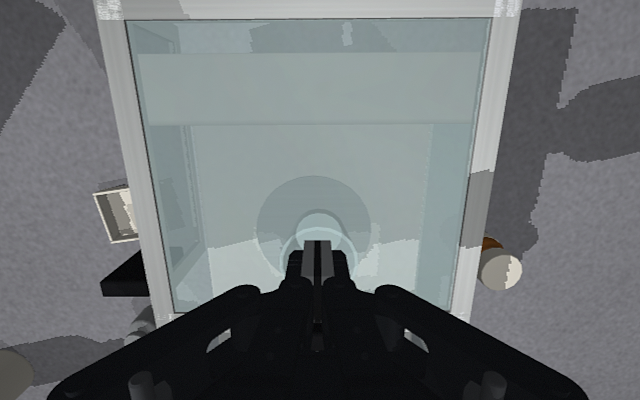

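The fingers are clear behind the top grip: its rear face is at balance x of about 18 mm, and the fingertips are at 44 mm or more, 14 mm above the panel. Next I lower 4 mm and push.

```bash
python3 -m pendant '[[0,0,0,0.004,0],[0,-0.01,0,0,0],[0,-0.01,0,0,0],[0,-0.01,0,0,0],[0,-0.01,0,0,0],[0,-0.01,0,0,0],[0,-0.01,0,0,0],[0,-0.01,0,0,0],[0,-0.005,0,0,0],[0,0,0,0,0]]'
python3 -m pendant '[[0,-0.005,0,0,0],[0,-0.004,0,0,0],[0,0,0,0,0]]'
python3 -m pendant '[[0,-0.003,0,0,0],[0,-0.003,0,0,0],[0,0,0,0,0]]'
```

```text
t: 5.47
eef_pos: [0.529, 0.0457, 0.3288]
tool_rot: [0.0, 0.989, -0.148, -0.001]
contact_force: [-0.2, 0.1, 0.2]
gripper_width: -0.004
grasp_force: 0.0
t: 5.72
eef_pos: [0.5213, 0.0481, 0.3288]
tool_rot: [-0.0, 0.989, -0.149, -0.0]
contact_force: [-0.8, 0.3, -0.0]
gripper_width: -0.0
grasp_force: 0.0
t: 5.97
eef_pos: [0.5168, 0.0493, 0.3289]
tool_rot: [-0.0, 0.989, -0.149, 0.002]
contact_force: [5.5, -1.8, -4.2]
gripper_width: -0.002
grasp_force: 2.7
```

```bash
python3 -m pendant '[[0,-0.002,0,0,0],[0,0,0,0,0],[0,0,0,0,0]]'
```

```text
t: 6.22
eef_pos: [0.5162, 0.0493, 0.3291]
tool_rot: [-0.0, 0.989, -0.149, 0.003]
contact_force: [11.0, -1.8, -7.7]
gripper_width: 0.002
grasp_force: 5.6
```

```bash
python3 -m pendant '[[0,0.008,0,0,0],[0,0.008,0,0,0],[0,0,0,-0.025,0],[0,0,0,-0.025,0],[0,0,0,0,0]]'
python3 - <<'E'
from h import *
m=bot.camera_model("wrist");p,D=bot.read_camera("wrist");o=bot.get_obs();print(o["eef_pos"],o["q"])
ex=np.array([np.cos(np.radians(-17)),np.sin(np.radians(-17))]);ey=np.array([-ex[1],ex[0]]);O=np.array(o["eef_pos"][:2])
w=O-[.549,.0386];print("tcp bal",w@ex,w@ey)
K=np.array(m["intrinsics"]);R=np.array(m["R"]);v,u=np.nonzero(D>0)
X=(np.linalg.inv(K)@np.vstack([u*D[v,u],v*D[v,u],D[v,u]])).T;X=(X-np.array(m["t"]))@R
b=np.c_[(X[:,:2]-O)@ex,(X[:,:2]-O)@ey,X[:,2]-(o["eef_pos"][2]-.173)]
for h in range(-5,90,10):
    s=b[(abs(b[:,2]*1000-h)<5)&(abs(b[:,0])<.06)&(abs(b[:,1])<.1)]
    if len(s): print(h,len(s),np.round(s.min(0),3),np.round(s.max(0),3))
pt=bot.pinpoint("top_grip","wrist")[:1]
for r in pt:
    W=world("wrist",r["at"],0,m,.159)[:2]-[.549,.0386];print(r["at"],r["score"],W@ex,W@ey)
E
```

```text
t: 6.63
eef_pos: [0.531, 0.0458, 0.3828]
tool_rot: [-0.001, 0.989, -0.149, 0.003]
contact_force: [1.4, 1.0, -0.3]
gripper_width: -0.003
grasp_force: 0.0
[0.53042594 0.04566747 0.38092845] [-0.03852861  0.27784436 -0.1960272   1.91207057  0.06558549  0.95371602
 -2.13463006]
tcp bal -0.019828787464288074 0.00132812972754943
5 186 [ 0.009 -0.011  0.004] [0.014 0.014 0.01 ]
15 556 [ 0.008 -0.012  0.01 ] [0.014 0.015 0.02 ]
25 679 [ 0.008 -0.012  0.02 ] [0.014 0.015 0.03 ]
35 860 [-0.009 -0.012  0.03 ] [0.014 0.015 0.04 ]
45 1946 [-0.01  -0.032  0.04 ] [0.017 0.034 0.05 ]
55 6120 [-0.01  -0.039  0.05 ] [0.017 0.042 0.06 ]
65 5187 [-0.007 -0.047  0.06 ] [0.02 0.05 0.07]
75 10699 [-0.007 -0.056  0.07 ] [0.021 0.058 0.08 ]
85 13411 [ 0.005 -0.061  0.08 ] [0.021 0.063 0.09 ]
```

```bash
python3 -m pendant '[[0,0.02,-0.031,0,0],[0,0.02,-0.031,0,0],[0,0.02,-0.031,0,0],[0,0.025,-0.031,0,0],[0,0,0,0,0],[0,0,0,0,0],[0,0,0,0.025,0],[0,0,0,0.02,0],[0,0,0,0,0]]'
python3 - <<'E'
from h import *
m=bot.camera_model("wrist");p,D=bot.read_camera("wrist");o=bot.get_obs();print(o["eef_pos"]);cv2.imwrite("pics/w3.png",p)
ex=np.array([np.cos(np.radians(-17)),np.sin(np.radians(-17))]);ey=np.array([-ex[1],ex[0]]);O=np.array([.549,.0386])
w=np.array(o["eef_pos"][:2])-O;print("tcp bal",w@ex,w@ey)
E
```

```text
t: 7.48
eef_pos: [0.6447, 0.1373, 0.3286]
tool_rot: [0.002, 0.989, -0.149, -0.004]
contact_force: [-0.8, 0.3, -1.0]
gripper_width: -0.003
grasp_force: 0.0
[0.64546125 0.1375966  0.33089773]
tcp bal 0.06330254161245188 0.12287346237700221
```

View pics/w3.png

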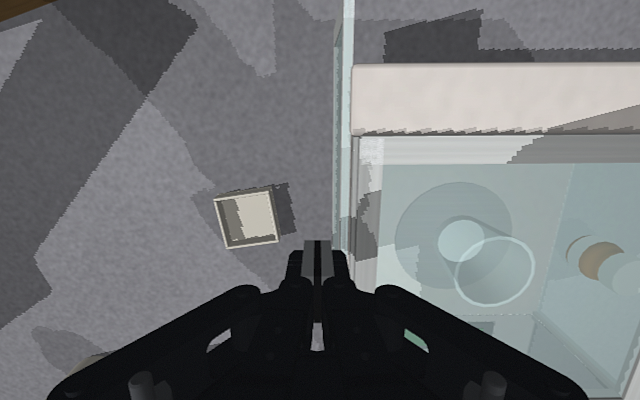

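The wrist view shows the fingertips at (318,245) just outside the door glass (columns 333–350), with the weigh boat clear at (247,220). I shift 3 mm outward, then descend and push.

```bash
python3 -m pendant '[[0,0,-0.003,0,0],[0,0,0,0.02,0],[0,0,0,0.016,0],[0,0,0,0.008,0],[0,0,0,0,0],[0,0,0,0,0]]'
```

```text
t: 8.03
eef_pos: [0.6482, 0.1418, 0.2907]
tool_rot: [-0.0, 0.989, -0.149, 0.0]
contact_force: [0.3, 0.5, 1.5]
gripper_width: 0.0
grasp_force: 0.0
```

```bash
python3 -m pendant '[[0,-0.01,0,0,0],[0,-0.01,0,0,0],[0,-0.01,0,0,0],[0,-0.01,0,0,0],[0,-0.01,0,0,0],[0,-0.01,0,0,0],[0,-0.01,0,0,0],[0,-0.01,0,0,0],[0,-0.005,0,0,0],[0,0,0,0,0]]'
```

```text
t: 8.87
eef_pos: [0.5651, 0.1676, 0.2895]
tool_rot: [0.0, 0.989, -0.148, -0.001]
contact_force: [0.4, -0.9, -0.5]
gripper_width: 0.004
grasp_force: 0.0
```

```bash
python3 -m pendant '[[0,-0.005,0,0,0],[0,-0.004,0,0,0],[0,-0.002,0,0,0],[0,0,0,0,0]]'
python3 -m pendant '[[0,-0.002,0,0,0],[0,-0.002,0,0,0],[0,0,0,0,0]]'
```

```text
t: 9.2
eef_pos: [0.5558, 0.1702, 0.2895]
tool_rot: [0.0, 0.989, -0.149, -0.0]
contact_force: [0.9, 0.5, -0.5]
gripper_width: 0.002
grasp_force: 0.0
t: 9.45
eef_pos: [0.5535, 0.1706, 0.2897]
tool_rot: [-0.0, 0.989, -0.149, 0.002]
contact_force: [6.3, -1.1, -4.5]
gripper_width: -0.001
grasp_force: 2.9
```

```bash
python3 -m pendant '[[0,-0.002,0,0,0],[0,-0.001,0,0,0],[0,0,0,0,0],[0,0,0,0,0]]'
```

```text
t: 9.78
eef_pos: [0.5526, 0.1706, 0.2899]
tool_rot: [-0.001, 0.989, -0.15, 0.004]
contact_force: [12.3, -1.4, -10.9]
gripper_width: 0.001
grasp_force: 6.9
```

```bash
python3 -m pendant '[[0,0.008,0,0,0],[0,0.008,0,0,0],[0,0,0,-0.03,0],[0,0,0,-0.035,0],[0,0,0,-0.035,0],[0,-0.03,0.03,0,0],[0,-0.03,0.032,0,0],[0,-0.03,0.032,0,0],[0,-0.018,0.032,0,0],[0,0,0,0,0],[0,0,0,0,0]]'
python3 - <<'E'
from h import *
ex=np.array([np.cos(np.radians(-17)),np.sin(np.radians(-17))]);ey=np.array([-ex[1],ex[0]]);O=np.array([.549,.0386])
m=bot.camera_model("wrist");p,D=bot.read_camera("wrist");o=bot.get_obs();print(o["eef_pos"])
w=np.array(o["eef_pos"][:2])-O;print("tcp bal",w@ex,w@ey)
cv2.imwrite("pics/w4.png",p)
for c,z,n in(("wrist",.059,"tare_top"),("wrist",.159,"top_grip"),("wrist",.11,"side_grip")):
    for r in bot.pinpoint(n,c)[:1]:
        w=world(c,r["at"],0,m,z)[:2]-O;print(n,np.round(r["at"]),round(r["score"],2),np.round([w@ex,w@ey],3))
p,D=bot.read_camera("scene");cv2.imwrite("pics/s4.png",cv2.resize(p[120:300,160:400],(800,600)))
for n,z in(("top_grip",.159),("side_grip",.11)):
    for r in bot.pinpoint(n,"scene")[:1]:
        w=world("scene",r["at"],0,None,z)[:2]-O;print(n,np.round(r["at"]),round(r["score"],2),np.round([w@ex,w@ey],3))
E
```

```text
t: 10.7
eef_pos: [0.4279, 0.0801, 0.39]
tool_rot: [0.0, 0.989, -0.15, -0.0]
contact_force: [0.7, 0.8, -0.3]
gripper_width: -0.001
grasp_force: 0.0
[0.42910434 0.08122364 0.39020086]
tcp bal -0.1271187326196454 0.005707095397824281
tare_top [319. 182.] 0.64 [-0.125  0.003]
top_grip [316. 102.] 0.86 [-0.049  0.005]
side_grip [167. 102.] 0.77 [-0.048  0.121]
side_grip [261. 202.] 0.69 [-0.058  0.118]
```

View pics/w4.png

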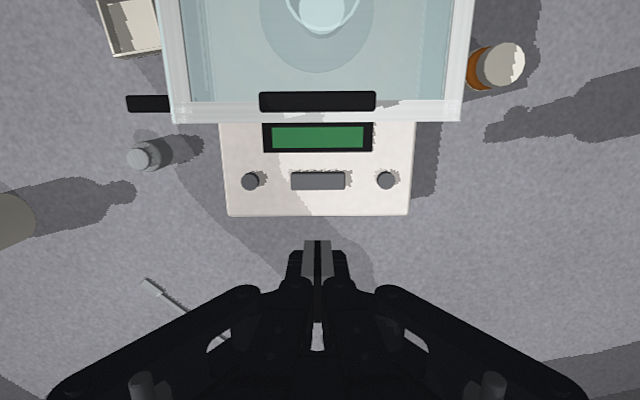

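View pics/s4.png

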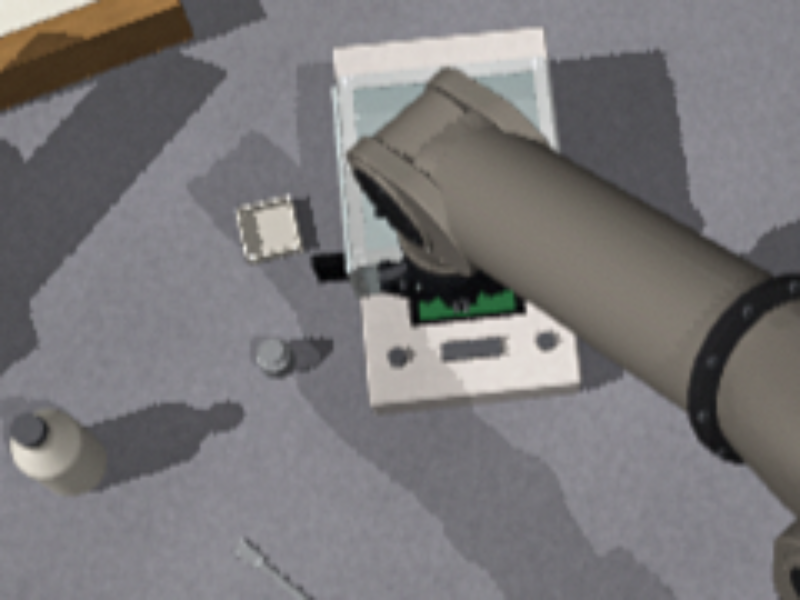

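Both grips now measure at the shut position (top x ≈ -49 mm, side x ≈ -48 mm). The tare key at (319,182) in the wrist picture lies within 3 mm of the point under the tool, so I descend.

```bash
python3 -m pendant '[[0,0,0.002,0.03,0],[0,0,0,0.035,0],[0,0,0,0.035,0],[0,0,0,0.03,0],[0,0,0,0.012,0],[0,0,0,0.005,0],[0,0,0,0,0],[0,0,0,0,0]]'
```

```text
t: 11.72
eef_pos: [0.429, 0.0798, 0.2431]
tool_rot: [-0.0, 0.989, -0.149, 0.0]
contact_force: [-0.7, -0.4, -0.6]
gripper_width: 0.002
grasp_force: 0.0
```

```bash
python3 -m pendant '[[0,0,0,0.006,0],[0,0,0,0.004,0],[0,0,0,0.002,0],[0,0,0,0,0]]'
python3 -m pendant '[[0,0,0,0.002,0],[0,0,0,0.002,0],[0,0,0,0,0],[0,0,0,0,0]]'
```

```text
t: 12.05
eef_pos: [0.4289, 0.0795, 0.231]
tool_rot: [-0.0, 0.989, -0.149, 0.001]
contact_force: [0.1, -0.8, 1.8]
gripper_width: 0.001
grasp_force: 1.1
t: 12.38
eef_pos: [0.4289, 0.0796, 0.2281]
tool_rot: [-0.0, 0.989, -0.149, 0.001]
contact_force: [-3.5, -1.2, 21.3]
gripper_width: 0.003
grasp_force: 10.9
```

21 N is well above the 4.2 N needed, so the key is fully down. I release it, retreat, check and hand in.

```bash
python3 -m pendant '[[0,0,0,0,0],[0,0,0,-0.01,0],[0,0,0,-0.03,0],[0,0,0,-0.035,0],[0,0,0,-0.035,0],[0,0,0,-0.035,0],[0,0,0,-0.03,0],[0,0,0,0,0],[0,0,0,0,0],[0,0,0,0,0]]'
python3 - <<'E'
from h import *
p,D=bot.read_camera("wrist");m=bot.camera_model("wrist")
ex=np.array([np.cos(np.radians(-17)),np.sin(np.radians(-17))]);ey=np.array([-ex[1],ex[0]]);O=np.array([.549,.0386])
for n,z in(("top_grip",.159),("side_grip",.11),("tare_top",.059)):
    for r in bot.pinpoint(n,"wrist")[:1]:
        w=world("wrist",r["at"],0,m,z)[:2]-O;print(n,np.round(r["at"]),round(r["score"],2),np.round([w@ex,w@ey],3),world("wrist",r["at"],dep(D,r["at"]),m)[2])
E
```

```text
t: 13.22
eef_pos: [0.4279, 0.0792, 0.401]
tool_rot: [0.0, 0.989, -0.149, -0.0]
contact_force: [0.5, -1.1, 0.5]
gripper_width: 0.0
grasp_force: 0.0
top_grip [312. 101.] 0.96 [-0.049  0.007] 0.16937684269842226
side_grip [171. 104.] 0.95 [-0.05   0.122] 0.1345111466411492
tare_top [317. 179.] 0.7 [-0.125  0.004] 0.057608109326619694
```

```bash
python3 -c "
from station import bot
print(bot.hand_in())"
```

```text
the job is handed in; nothing more can be done
None
```

The top panel and left side door measured shut in the last pictures, the tare key was pressed with 21 N and released, the beaker, round keys and other things were not touched as far as I could tell, and the job is handed in (no verdict came back).

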